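Load the sample disc into the analyser port and start it

TASK

Load the analyser: with the fingertips, slide the larger of the two steel discs across the deck until it drops into the round recess and lies flat, fully home. Only then press the start button all the way in and let it spring back. Do not lift the disc at any time, and leave the smaller disc and the other things around the station where they are.

Things in the scene. Friction and masses are not known exactly. Their poses are not given: they have to be found in the camera images.
- disc_center (a point): centre (half-way up) of the larger loose disc: plain steel, 44 mm diameter, 10 mm thick, about 0.12 kg, lying flat on the deck on one side of the recess (which side varies; the smaller disc lies on the other). Its z is the disc's axis.
- small_disc_center (a point): centre (half-way up) of the smaller loose steel disc: 30 mm diameter, 10 mm thick, lying flat on the deck; to be left alone.
- port (a point): centre of the mouth of the round recess, level with the deck surface: 50 mm diameter, 10 mm deep with a flat floor, so the larger disc lies flush in it with 3 mm play all round (disc centre then 5 mm below this point). z up, x and y parallel to the deck's edges.
- station: the analyser's sample station, fixed to the table: a flat grey housing with a dark steel deck plate, 240 mm along its x, 320 mm along its y, the deck 42 mm above the table. Origin at the centre of its underside; z up; the recess is 15 mm to +x of the origin and the start button 90 mm to -x of it. Turned up to 0.4 rad about z.
- start (a joint): travel of the start button: 0 out, 0.006 m when fully in, springs back by itself; fully in takes about 5 N.
- start_top (a point): centre of the top of the round white start button, 28 mm diameter, in a grey housing on the near side of the deck; pressed straight down.
- jar: white screw-cap jar, 48 mm diameter, 60 mm tall, on the table to the +y side of the station; origin at the centre of its underside.
- vial: small amber glass vial, 30 mm diameter, 60 mm tall, on the table behind the station (+x side); origin at the centre of its underside.
- beaker: glass beaker, 64 mm across, 75 mm tall, on the table behind the station (+x side); origin at the centre of its underside.
- spatula_grip (a point): middle of a flat steel laboratory spatula, 162 mm long, 12 mm wide, 4 mm thick, lying on the table to the -y side of the station.
- disc: the same larger disc; origin at the centre of its underside (5 mm below its centre).
There are look-alikes about, which are no part of the job. Leave any green or orange look-alike of the disc alone.

How it is judged:
By the outcome, as a careful person would: the job done as asked, in the order asked, and still so for the second after the job is handed in, with the robot touching nothing.
It also fails if it takes over 42 s, if anything falls off the work surface, if the arm or the gripper's body presses on something with over 40 N, if the wrist force passes 120 N, or if a joint passes its speed limit or range.

ROBOT

A 6-joint arm with a two-finger parallel gripper is mounted at the origin on the work surface. World frame = base frame: x ahead of the robot, y to its left, z up, the work surface at z = 0. Lengths are in m, angles in rad, forces in N, time in s.
With the tool pointing down it reaches from about 0.3 to 0.775 m from the base axis. Payload 14.6 kg.
Tool frame: the origin (TCP) lies at the centre of the arm's flange, where the gripper is bolted on; the fingertips stand 199 mm ahead of it and the grasp point (between the pads) lies 180 mm ahead of it; z points along the fingers, y is the line along which they close (so a half turn about z gives the same grasp; the last joint's range is limited). The gripper opens to 94 mm and grips with 3 to 60 N. Pads are 16 mm wide; open, the fingers measure 119 mm over their backs; the gripper's body (75 mm by 177 mm) begins 78 mm behind the grasp point.
Start: joints at [-1.384, 0.3, 1.521, -0, 1.321, -0.067], TCP at [0.138, -0.532, 0.405] pointing down, gripper open.
Joint ranges: [-3.03, 3.03], [-0.79, 2.21], [0.23, 2.52], [-1.04, 4.18], [0, 3.07], [-2.55, 2.55]. Speed limits (rad/s): [2.22, 2.22, 2.57, 3.14, 3.14, 3.14].

INTERFACE

Orientations are given as [roll, pitch, yaw] about the fixed x, y, z axes, in that order (R = Rz(yaw) Ry(pitch) Rx(roll)).
In Python, from station import ctrl gives the robot as it stands. The module is installed in compiled form; this text tells all that it offers.
- The arm moves only by the tool servo_tool, never from a script. Its argument "motion" is a list of rows, each a list of 5 numbers: the closure, from 0 (fully open) to 1 (shut), then the shift along the world's x, y, z in cm, then the turn about the world's z in degrees. A call has 1 to 20 rows; each row is the pose to reach, as a shift and turn from the pose commanded when the call began; what a row does not reach only later rows make up. A row lasts 1/8 s, in which the tool goes at most 62.5 mm and 10.7 degrees, less where a joint would pass 70% of its speed; a pose out of reach is approached as far as the arm can. A call with a gripper value outside its range is refused whole. The fingers move at their own pace and stop on an object; "squeeze" is the grip in N (left out, the last holds). Time passes only in rows, so rows that repeat a pose let the fingers close. It gives the time, the measured TCP pose, the force, the opening and the grip force at its end, in the units of the state.
- ctrl.get_obs(): the state, without advancing time (a new reading comes with each control period).
- ctrl.camera(name): name is "side" or "top" or "wrist"; returns a dict with "image" (480x640x3 uint8, red, green, blue), "fx", "fy", "cx", "cy" (pixels), "dist" ([k1, k2, p1, p2, k3] as OpenCV has them; the pictures are not rectified), "camera_from_world" (4x4, takes a point from world to camera coordinates); the wrist camera has in their place "hand_eye" (4x4, takes a point from camera to tool coordinates, whose origin is the TCP and whose axes are the flange's). Camera axes: x right, y up, looking along -z (the intrinsics and any distortion apply to the point x, -y, -z); pixel columns grow to the right and rows downward; lengths in m; the calibration is good to about 2 mm. A picture is of the moment at which its call begins: read the wrist's pose just before it. There is no depth.
- ctrl.hand_in(): hands the job in; it is judged then, once.
The state is a dict: "time_s": time; "qpos": joint angles; "joint_vel": joint speeds; "tau": joint torques, N m; "ee_pos": TCP position; "eef_rot": TCP orientation; "force": force on the tool from outside, world axes, zero at the start; "moment": the same for the moment, N m; "grip_width": finger opening in m; "grip_force": force on a finger pad.
Only numpy, scipy, OpenCV 4.12 (cv2) and the standard library are available. Lean on these libraries where they do the work, as an engineer would, in place of code of your own. Each camera call takes 0.05 s, during which the arm holds its last target. There are 200 camera calls.

## Working session

There is one attempt and no reset: what is moved stays moved. The work goes in short steps, Python scripts to look and compute and a tool call to move; the robot and the scene stay as the last step left them, time stands still between calls to the robot, and variables do not carry over. Pictures are saved under pics/ and viewed, at most 10 in all, crops included, and the job is handed in when it is done.

Besides the shell and the picture viewer there is one more tool, called as name([rows], argument=value, ...), one row to a line, values as JSON. servo_tool: Moves the arm, as the interface text tells. Its arguments: {"type":"object","properties":{"motion":{"type":"array","items":{"type":"array","items":{"type":"number"}}},"squeeze":{"type":"number"}},"required":["motion"]}

```bash
mkdir -p pics; cat > h.py <<'E'
import numpy as np, cv2, pickle
from station import ctrl
from scipy.spatial.transform import Rotation as R
def snap(name,fn):
    o=ctrl.get_obs(); c=ctrl.camera(name); c['obs']=o
    pickle.dump(c,open(f'pics/{fn}.pkl','wb'))
    cv2.imwrite(f'pics/{fn}.png',c['image'][:,:,::-1]); return c
def load(fn): return pickle.load(open(f'pics/{fn}.pkl','rb'))
def pose(c):
    if 'hand_eye' in c:
        o=c['obs']; T=np.eye(4); e=np.array(o['eef_rot'])
        T[:3,:3]=R.from_euler('xyz',e).as_matrix() if e.size==3 else e; T[:3,3]=o['ee_pos']
        return T@np.array(c['hand_eye'])
    return np.linalg.inv(np.array(c['camera_from_world']))
def ray(c,uv,z):
    K=np.array([[c['fx'],0,c['cx']],[0,c['fy'],c['cy']],[0,0,1.]])
    n=cv2.undistortPoints(np.array(uv,float).reshape(-1,1,2),K,np.array(c['dist'],float))[:,0]
    d=np.c_[n[:,0],-n[:,1],-np.ones(len(n))]; W=pose(c); d=d@W[:3,:3].T
    return W[:3,3]+d*((z-W[2,3])/d[:,2])[:,None]
E
python3 - <<'E'
from h import *
o=ctrl.get_obs();print({k:np.round(v,3) for k,v in o.items()})
for n in ('top','side','wrist'):
    c=snap(n,n+'0'); print(n,np.round(pose(c),3).tolist())
E
```

```text
{'time_s': np.float64(0.0), 'qpos': array([-1.384,  0.3  ,  1.522, -0.   ,  1.321, -0.067]), 'joint_vel': array([ 0.001,  0.001,  0.001,  0.001, -0.001, -0.   ]), 'tau': array([-0.0000e+00, -5.3180e+01, -3.5274e+01,  7.1000e-02,  2.4000e-02,
       -0.0000e+00]), 'ee_pos': array([ 0.138, -0.532,  0.404]), 'eef_rot': array([-3.14 , -0.   ,  0.254]), 'force': array([0.054, 0.191, 0.083]), 'moment': array([-0.008,  0.033, -0.028]), 'grip_force': np.float64(0.0), 'grip_width': np.float64(0.094)}
top [[-0.013, 0.999, -0.05, 0.592], [-1.0, -0.013, 0.007, 0.032], [0.006, 0.05, 0.999, 0.921], [0.0, 0.0, 0.0, 1.0]]
side [[-0.883, 0.353, -0.309, 0.307], [-0.469, -0.649, 0.599, 0.63], [0.012, 0.674, 0.739, 0.821], [0.0, 0.0, 0.0, 1.0]]
wrist [[0.251, 0.942, 0.222, 0.202], [-0.968, 0.244, 0.056, -0.515], [-0.001, -0.229, 0.973, 0.384], [0.0, 0.0, 0.0, 1.0]]
```

View pics/top0.png

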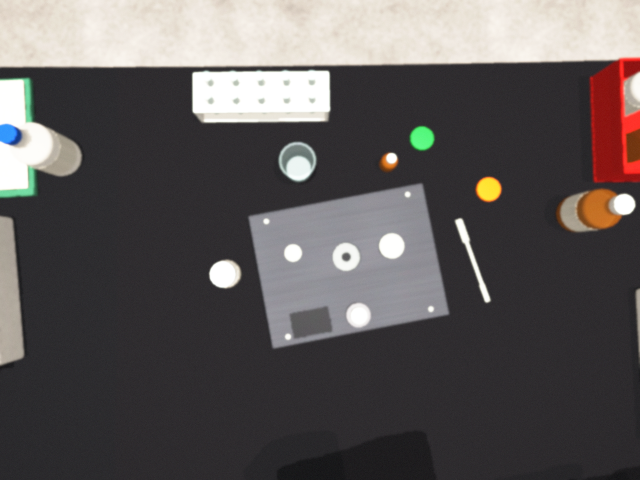

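The top view shows the deck. The small disc is at (293,253), the recess is a bright ring with a dark centre at (346,257), the large disc is at (392,245) and the button is at (358,315). Next I measure these.

```bash
python3 - <<'E'
from h import *
c=load('top0'); g=cv2.cvtColor(c['image'],cv2.COLOR_RGB2GRAY)
m=(g>150).astype(np.uint8); m[:180]=0;m[350:]=0;m[:,:250]=0;m[:,450:]=0
cs,_=cv2.findContours(m,cv2.RETR_EXTERNAL,cv2.CHAIN_APPROX_NONE)
P={}
for k in cs:
    if cv2.contourArea(k)<8: continue
    (u,v),r=cv2.minEnclosingCircle(k); M=cv2.moments(k); u,v=M['m10']/M['m00'],M['m01']/M['m00']
    print(np.round([u,v,r,cv2.contourArea(k)],1),[np.round(ray(c,[(u,v)],z)[0],4).tolist() for z in (.042,.052,.06)],'diam',np.round(2*np.sqrt(cv2.contourArea(k)/np.pi)*(.921-.052)/c['fx'],4))
# deck outline corners
m=((g>60)&(g<150)).astype(np.uint8); m[:170]=0;m[360:]=0;m[:,:240]=0;m[:,455:]=0
m=cv2.morphologyEx(m,cv2.MORPH_CLOSE,np.ones((9,9)))
k=max(cv2.findContours(m,cv2.RETR_EXTERNAL,cv2.CHAIN_APPROX_NONE)[0],key=cv2.contourArea)
rc=cv2.minAreaRect(k); b=ray(c,cv2.boxPoints(rc),.042); print(np.round(b,4), np.linalg.norm(np.diff(b,axis=0),axis=1), b.mean(0))
e=b[1]-b[0];print(np.arctan2(e[1],e[0]))
E
```

```text
[283.5 337.3   9.5 108.5] [[0.4628, 0.0861, 0.042], [0.4643, 0.0855, 0.052], [0.4655, 0.085, 0.06]] diam 0.0209
[276.6 326.2   8.9  58.5] [[0.4826, 0.0981, 0.042], [0.4839, 0.0974, 0.052], [0.4849, 0.0968, 0.06]] diam 0.0154
[393.9 318.6  12.7  17. ] [[0.4932, -0.1116, 0.042], [0.4943, -0.11, 0.052], [0.4952, -0.1087, 0.06]] diam 0.0083
[391.8 313.7  11.8  18.5] [[0.5019, -0.1081, 0.042], [0.5029, -0.1065, 0.052], [0.5037, -0.1052, 0.06]] diam 0.0086
[430.4 308.8   4.3  47. ] [[0.5097, -0.1772, 0.042], [0.5106, -0.1749, 0.052], [0.5114, -0.173, 0.06]] diam 0.0138
[358.3 315.   14.8 536. ] [[0.5004, -0.0481, 0.042], [0.5014, -0.0472, 0.052], [0.5023, -0.0465, 0.06]] diam 0.0465
[398.8 300.3   9.3  12. ] [[0.5256, -0.121, 0.042], [0.5264, -0.1193, 0.052], [0.527, -0.1179, 0.06]] diam 0.007
[287.2 308.1  29.6 306.5] [[0.5145, 0.079, 0.042], [0.5153, 0.0784, 0.052], [0.516, 0.078, 0.06]] diam 0.0352
[398.6 291.5   7.6  30.5] [[0.5413, -0.1211, 0.042], [0.5419, -0.1194, 0.052], [0.5424, -0.118, 0.06]] diam 0.0111
[261.  253.3   6.8  40. ] [[0.6131, 0.1251, 0.042], [0.6128, 0.124, 0.052], [0.6126, 0.1232, 0.06]] diam 0.0127
[292.7 252.7  11.2 319.5] [[0.6134, 0.068, 0.042], [0.6131, 0.0676, 0.052], [0.613, 0.0673, 0.06]] diam 0.0359
[ 359.9  252.3   60.1 2684. ] [[0.6125, -0.053, 0.042], [0.6123, -0.052, 0.052], [0.6121, -0.0512, 0.06]] diam 0.1042
[266.  221.1   4.9  55. ] [[0.6711, 0.1156, 0.042], [0.6702, 0.1146, 0.052], [0.6695, 0.1138, 0.06]] diam 0.0149
[370.3 219.3   7.8  13. ] [[0.6719, -0.0728, 0.042], [0.671, -0.0716, 0.052], [0.6702, -0.0706, 0.06]] diam 0.0072
[407.3 194.    4.   41.5] [[0.717, -0.1408, 0.042], [0.7156, -0.1388, 0.052], [0.7145, -0.1372, 0.06]] diam 0.013
[[ 0.6823  0.1522  0.042 ]
 [ 0.741  -0.1713  0.042 ]
 [ 0.4986 -0.2118  0.042 ]
 [ 0.4419  0.1073  0.042 ]] [0.32881859 0.245695   0.32410982] [ 0.59093935 -0.03088939  0.042     ]
-1.3914544699139941
```

View pics/side0.png

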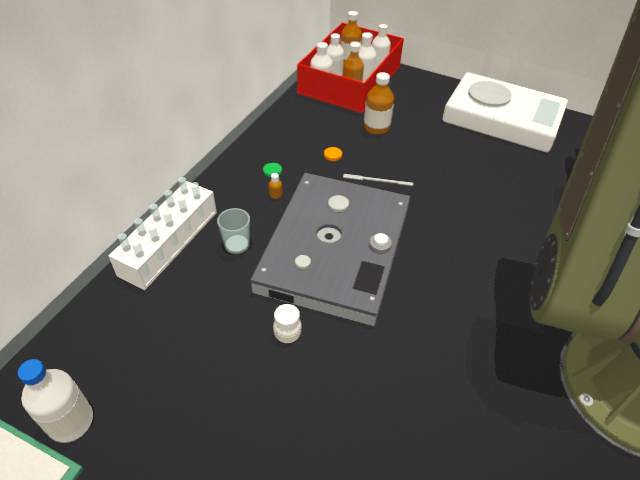

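The side view agrees: the large disc is at (338,203), the recess at (329,235), the small disc at (303,262) and the button at (381,242). I'll refine with a stricter brightness threshold and check with the side camera.

```bash
python3 - <<'E'
from h import *
S=R.from_euler('z',.179).as_matrix(); O=np.array([.591,-.031,0])
for n,z0,box in (('top0',.052,(250,180,450,350)),('side0',.052,(260,170,410,290))):
    c=load(n); g=cv2.cvtColor(c['image'],cv2.COLOR_RGB2GRAY)
    m=np.zeros_like(g); x0,y0,x1,y1=box; m[y0:y1,x0:x1]=(g[y0:y1,x0:x1]>(205 if n=='top0' else 150))
    for k in cv2.findContours(m,cv2.RETR_EXTERNAL,cv2.CHAIN_APPROX_NONE)[0]:
        A=cv2.contourArea(k)
        if A<80: continue
        (u,v),ax,_=cv2.fitEllipse(k); 
        print(n,np.round([u,v,*ax],1),*[np.round(np.r_[p,S.T@(p-O)],4)[[0,1,3,4]] for p in [ray(c,[(u,v)],z)[0] for z in (.032,.042,.052,.06)]])
E
```

```text
top0 [358.1 314.7  22.6  23. ] [ 0.4999 -0.0485 -0.0928 -0.001 ] [ 5.009e-01 -4.760e-02 -9.160e-02 -3.000e-04] [ 5.02e-01 -4.67e-02 -9.04e-02  4.00e-04] [ 0.5028 -0.046  -0.0895  0.0009]
top0 [292.5 252.5  17.   17.2] [0.6139 0.0688 0.0403 0.0941] [0.6136 0.0683 0.04   0.0937] [0.6134 0.0679 0.0397 0.0934] [0.6132 0.0676 0.0394 0.0931]
top0 [345.7 256.5  25.9  26.9] [ 6.055e-01 -2.790e-02  1.480e-02  5.000e-04] [ 0.6053 -0.0272  0.0148  0.0012] [ 0.6052 -0.0265  0.0147  0.0019] [ 0.6051 -0.026   0.0147  0.0024]
top0 [391.2 245.4  24.3  24.9] [ 0.6245 -0.1113  0.0186 -0.0849] [ 0.6241 -0.1097  0.0186 -0.0833] [ 0.6237 -0.108   0.0185 -0.0816] [ 0.6235 -0.1068  0.0184 -0.0803]
side0 [302.5 260.7  12.1  15.5] [0.62   0.0531 0.0435 0.0776] [0.616  0.0604 0.0409 0.0855] [0.6121 0.0677 0.0383 0.0934] [0.6089 0.0736 0.0362 0.0997]
side0 [380.3 241.   15.7  20.8] [ 0.5067 -0.0672 -0.0894 -0.0206] [ 0.5042 -0.0584 -0.0903 -0.0115] [ 0.5016 -0.0495 -0.0912 -0.0023] [ 0.4996 -0.0425 -0.092   0.005 ]
side0 [328.5 234.8  14.2  22.8] [ 0.606  -0.0322  0.0146 -0.0038] [ 0.6023 -0.0238  0.0124  0.0051] [ 0.5985 -0.0154  0.0101  0.014 ] [ 0.5954 -0.0087  0.0084  0.0212]
side0 [338.1 202.1  14.4  20.5] [ 0.6308 -0.1279  0.0219 -0.1024] [ 0.6267 -0.1182  0.0196 -0.0922] [ 0.6226 -0.1086  0.0173 -0.082 ] [ 0.6193 -0.101   0.0154 -0.0739]
side0 [369.9 178.3   3.1  76.8] [ 0.6015 -0.2322 -0.0255 -0.1998] [ 0.5978 -0.2213 -0.0272 -0.1884] [ 0.594  -0.2103 -0.0289 -0.177 ] [ 0.5911 -0.2016 -0.0303 -0.1679]
```

Both views agree to about 2 mm and match the sizes given:

| Item | x (m) | y (m) |
|---|---|---|
| Large disc | 0.6235 | -0.108 |
| Recess | 0.605 | -0.0275 |
| Button | 0.502 | -0.0465 |

The station yaw is 0.18. I'll move above the disc for a closer look.

servo_tool([
  [0,4.5,3.9,0,0],
  [0,9,7.8,0,-1.6],
  [0,13.5,11.7,-0.5,-1.6],
  [0,18,15.6,-1,-1.6],
  [0,22.5,19.5,-1.5,-1.6],
  [0,27,23.4,-2,-1.6],
  [0,31.5,27.3,-2.5,-1.6],
  [0,36,31.2,-3,-1.6],
  [0,40.5,35.1,-4,-1.6],
  [0,45,39,-5,-1.6],
  [0,48.5,42.4,-5.5,-1.6],
  [0,48.5,42.4,-5.5,-1.6],
  [0,48.5,42.4,-5.5,-1.6],
  [0,48.5,42.4,-5.5,-1.6],
])

```text
time_s: 1.9
ee_pos: [0.6225, -0.1094, 0.35]
eef_rot: [3.141, -0.0, 0.225]
force: [-0.3, -0.8, 0.1]
grip_width: 0.0938
grip_force: 0.0
```

```bash
python3 - <<'E'
from h import *
c=snap('wrist','w1'); o=c['obs']; print(o['time_s'],np.round(o['ee_pos'],4),np.round(o['eef_rot'],3),np.round(o['force'],2))
E
```

```text
1.9 [ 0.6225 -0.1094  0.35  ] [ 3.141 -0.     0.225] [-0.28 -0.8   0.13]
```

View pics/w1.png

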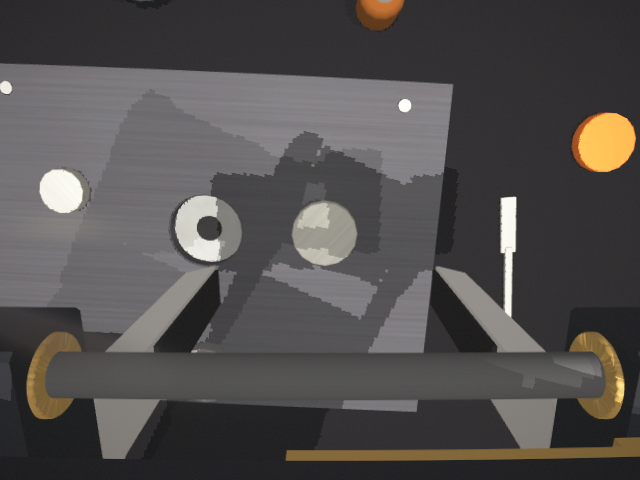

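The wrist view shows the large disc at (325,233) between the fingertips, the recess at (207,229) and the small disc at (64,190).

```bash
python3 - <<'E'
from h import *
c=load('w1'); im=c['image'].astype(int); m=((im[:,:,0]-im[:,:,2])>3)&(im.sum(2)>240); m[270:]=0; m[:150]=0; m[:,400:]=0
m=cv2.morphologyEx(m.astype(np.uint8),cv2.MORPH_OPEN,np.ones((3,3)))
for k in cv2.findContours(m,cv2.RETR_EXTERNAL,cv2.CHAIN_APPROX_NONE)[0]:
    if cv2.contourArea(k)<500: continue
    h=cv2.convexHull(k); (u,v),ax,a=cv2.fitEllipse(h)
    p=[ray(c,[(u,v)],z)[0] for z in (.032,.042,.052)]
    q=ray(c,h[:,0],.052); print(np.round([u,v,*ax],1),np.round(p,4).tolist(),'size@.052',np.ptp(q,axis=0)[:2])
E
```

```text
[324.1 232.7  65.2  65.4] [[0.6192, -0.1084, 0.032], [0.6215, -0.1079, 0.042], [0.6237, -0.1074, 0.052]] size@.052 [0.04438605 0.0434866 ]
[207.7 228.3  62.8  70.3] [[0.6039, -0.0266, 0.032], [0.6067, -0.0289, 0.042], [0.6094, -0.0311, 0.052]] size@.052 [0.04452633 0.04448654]
[ 63.8 190.1  45.7  51.3] [[0.6085, 0.0778, 0.032], [0.6111, 0.072, 0.042], [0.6137, 0.0663, 0.052]] size@.052 [0.03102946 0.03367058]
```

servo_tool([
  [0,0.1,0.1,-3,0],
  [0,0.1,0.1,-6,0],
  [0,0.1,0.1,-8.5,0],
  [0,0.1,0.1,-9.5,0],
  [0,0.1,0.1,-10.1,0],
  [0,0.1,0.1,-10.5,0],
  [0,0.1,0.1,-10.5,0],
  [0.3,0.1,0.1,-10.5,0],
  [0.4,0.1,0.1,-10.5,0],
  [0.4,0.1,0.1,-10.5,0],
  [0.4,0.1,0.1,-10.5,0],
  [0.4,0.1,0.1,-10.5,0],
], squeeze=4)

```text
time_s: 3.45
ee_pos: [0.6241, -0.1074, 0.2447]
eef_rot: [3.142, -0.0, 0.226]
force: [-0.9, -0.3, -0.3]
grip_width: 0.0566
grip_force: 0.0
```

```bash
python3 - <<'E'
from h import *
c=snap('wrist','w2'); o=c['obs']; print(o['time_s'],np.round(o['ee_pos'],4),np.round(o['eef_rot'],3),np.round(o['force'],2))
E
```

```text
3.45 [ 0.6241 -0.1074  0.2447] [ 3.142 -0.     0.226] [-0.92 -0.34 -0.29]
```

View pics/w2.png

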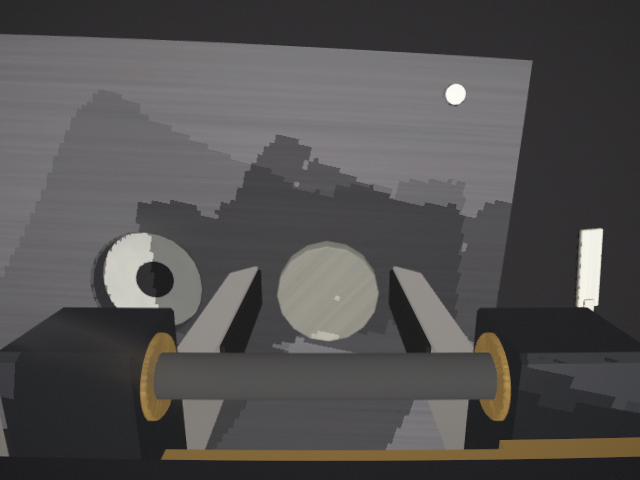

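The fingertips straddle the disc, which is centred between them at (328,291). I'll grip lightly and slide it toward the recess.

servo_tool([
  [0.55,0,0,0,0],
  [0.6,0,0,0,0],
  [0.6,0,0,0,0],
  [0.6,0,0,0,0],
  [0.6,-0.1,0.4,0,0],
  [0.6,-0.3,1.2,0,0],
  [0.6,-0.5,2.1,0,0],
  [0.6,-0.7,3.0,0,0],
  [0.6,-0.9,3.9,0,0],
  [0.6,-1.1,4.8,0,0],
  [0.6,-1.3,5.7,0,0],
  [0.6,-1.5,6.4,0,0],
  [0.6,-1.7,7.1,0,0],
  [0.6,-1.8,7.6,0,0],
  [0.6,-1.9,8.0,0,0],
  [0.6,-1.9,8.0,0,0],
  [0.6,-1.9,8.0,0,0],
], squeeze=4)

```text
time_s: 5.62
ee_pos: [0.6051, -0.0275, 0.2446]
eef_rot: [3.142, 0.0, 0.226]
force: [-0.0, -0.3, -1.5]
grip_width: 0.0437
grip_force: 4.0
```

```bash
python3 - <<'E'
from h import *
c=snap('wrist','w3'); o=c['obs']; print(o['time_s'],np.round(o['ee_pos'],4),np.round(o['eef_rot'],3),np.round(o['force'],2))
E
```

```text
5.625 [ 0.6051 -0.0275  0.2446] [3.142 0.    0.226] [-0.05 -0.35 -1.53]
```

View pics/w3.png

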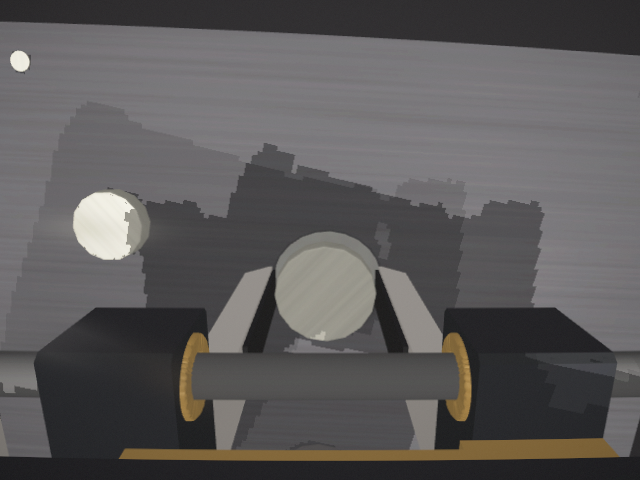

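The disc, at (325,293), is over the recess, and the far rim shows as a crescent above it. The fingers carry its weight (1.5 N). I'll open them so it drops.

servo_tool([
  [0.5,0,0,0,0],
  [0.4,0,0,0,0],
  [0.35,0,0,0,0],
  [0.35,0,0,0,0],
  [0.35,0,0,0,0],
])

```text
time_s: 6.3
ee_pos: [0.6051, -0.0274, 0.2447]
eef_rot: [-3.142, -0.0, 0.226]
force: [0.7, 0.2, 0.4]
grip_width: 0.0608
grip_force: 0.0
```

```bash
python3 - <<'E'
from h import *
c=snap('wrist','w4'); o=c['obs']; print(o['time_s'],np.round(o['ee_pos'],4),np.round(o['force'],2),o['grip_width'])
s=snap('side','s4'); t=snap('top','t4')
a=cv2.resize(s['image'][170:300,250:420],None,fx=2.3,fy=2.3); b=c['image']
b=b[180:480,150:500]
H=np.zeros((300,800,3),np.uint8); H[:a.shape[0],:a.shape[1]]=a[:300]; H[:300,440:790]=b
cv2.imwrite('pics/m4.png',H[:,:,::-1])
E
```

```text
6.3 [ 0.6051 -0.0274  0.2447] [0.74 0.16 0.36] 0.060831189899619185
```

View pics/m4.png

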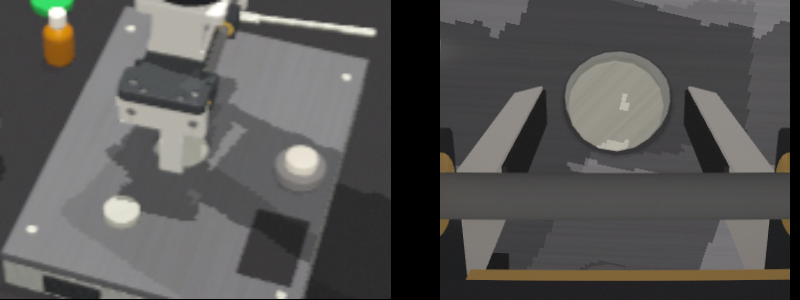

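The disc looks to be inside the recess, but a crescent on its upper side could mean tilt. I'll raise the hand and check for flatness.

servo_tool([
  [0.3,0,0,1,0],
  [0.3,0,0,4,0],
  [0.3,0,0,8,0],
  [0.3,0,0,10.5,0],
  [0.3,0,0,10.5,0],
  [0.3,0,0,10.5,0],
])

```text
time_s: 7.2
ee_pos: [0.6049, -0.0274, 0.3487]
eef_rot: [-3.141, 0.001, 0.226]
force: [0.2, -0.0, 0.6]
grip_width: 0.0657
grip_force: 0.0
```

```bash
python3 - <<'E'
from h import *
c=snap('wrist','w5'); s=snap('side','s5'); o=c['obs']; print(o['time_s'],np.round(o['ee_pos'],4))
im=c['image'].astype(int); m=((im[:,:,0]-im[:,:,2])>3)&(im.sum(2)>240); m[270:]=0; m[:150]=0; m[:,450:]=0; m[:,200:][:, :0]=0
m=cv2.morphologyEx(m.astype(np.uint8),cv2.MORPH_OPEN,np.ones((5,5)))
for k in cv2.findContours(m,cv2.RETR_EXTERNAL,cv2.CHAIN_APPROX_NONE)[0]:
    if cv2.contourArea(k)<500: continue
    h=cv2.convexHull(k); (u,v),ax,a=cv2.fitEllipse(h)
    print(np.round([u,v,*ax,a],1),[ (np.round(ray(c,[(u,v)],z)[0],4).tolist(),np.ptp(ray(c,h[:,0],z),axis=0)[:2].round(4)) for z in (.042,.052)])
b=cv2.resize(c['image'][170:300,240:410],None,fx=3,fy=3,interpolation=cv2.INTER_CUBIC)
a=cv2.resize(s['image'][195:275,275:345],None,fx=4,fy=4,interpolation=cv2.INTER_CUBIC)
H=np.zeros((400,800,3),np.uint8); H[:a.shape[0],:a.shape[1]]=a; H[:b.shape[0],285:285+b.shape[1]]=b
cv2.imwrite('pics/m5.png',H[:,:,::-1])
E
```

```text
7.2 [ 0.6049 -0.0274  0.3487]
[326.3 229.7  66.7  69.3  83.2] [([0.6061, -0.0268, 0.042], array([0.047 , 0.0473])), ([0.6083, -0.0263, 0.052], array([0.0453, 0.0456]))]
[187.5 190.9  45.8  48.2  97.6] [([0.6113, 0.0704, 0.042], array([0.0315, 0.0322])), ([0.6133, 0.0676, 0.052], array([0.0304, 0.031 ]))]
[ 28.  202.7  81.6  98.7  95.3] [([0.5788, 0.1773, 0.042], array([0.0601, 0.052 ])), ([0.582, 0.1707, 0.052], array([0.058 , 0.0502]))]
```

View pics/m5.png

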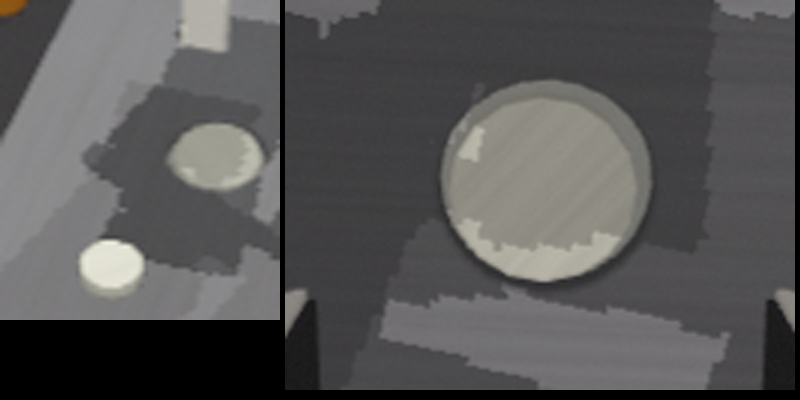

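The disc top measures about 62 px across and 61 px high. That fits a flat disc at deck level seen at 13° (I expect 63 px there, against 65 px when raised). As a check, I'll touch its centre gently with the closed fingertips.

servo_tool([
  [1,0,0,-2,0],
  [1,0,0,-5,0],
  [1,0,0,-7.5,0],
  [1,0,0,-9,0],
  [1,0,0,-9.5,0],
  [1,0,0,-10,0],
  [1,0,0,-10.3,0],
  [1,0,0,-10.5,0],
  [1,0,0,-10.6,0],
  [1,0,0,-10.6,0],
])

```text
time_s: 8.55
ee_pos: [0.6051, -0.0274, 0.2438]
eef_rot: [3.142, -0.0, 0.226]
force: [-0.4, -0.3, 0.6]
grip_width: 0.0005
grip_force: 0.0
```

servo_tool([
  [1,0,0,-0.1,0],
  [1,0,0,-0.2,0],
  [1,0,0,-0.3,0],
  [1,0,0,-0.3,0],
])

```text
time_s: 9.05
ee_pos: [0.6051, -0.0274, 0.2415]
eef_rot: [3.141, -0.0, 0.226]
force: [-4.0, 1.1, 9.5]
grip_width: 0.0001
grip_force: 4.5
```

Contact came at a tip height of about 42 mm, so the disc is flush and home. I'll lift and move above the button, then start down.

servo_tool([
  [1,0,0,1,0],
  [1,0,0,5,0],
  [1,-5,-0.9,5.5,0],
  [1,-9,-1.7,5.5,0],
  [1,-10.3,-1.9,5,0],
  [1,-10.3,-1.9,3.5,0],
  [1,-10.3,-1.9,2.5,0],
  [1,-10.3,-1.9,2,0],
  [1,-10.3,-1.9,2,0],
])

```text
time_s: 10.18
ee_pos: [0.5024, -0.0463, 0.2603]
eef_rot: [-3.141, 0.001, 0.226]
force: [-1.0, 0.4, 3.5]
grip_width: 0.0004
grip_force: 1.6
```

servo_tool([
  [1,0,0,-0.2,0],
  [1,0,0,-0.4,0],
  [1,0,0,-0.6,0],
  [1,0,0,-0.8,0],
  [1,0,0,-0.8,0],
  [1,0,0,-0.8,0],
])

```text
time_s: 10.92
ee_pos: [0.5024, -0.0463, 0.2564]
eef_rot: [3.141, -0.002, 0.226]
force: [-21.1, 4.3, 53.2]
grip_width: 0.001
grip_force: 26.8
```

The force climbed from 3.5 N, the spring range, to a hard stop about 4 mm lower, so the button has bottomed. I'll release and retreat.

servo_tool([
  [1,0,0,0.2,0],
  [1,0,0,0.8,0],
  [1,0,0,2.5,0],
  [1,0,0,6,0],
  [1,0,0,10,0],
  [1,-4,-3,12,0],
  [1,-8,-8,14,0],
  [1,-8,-13,14,0],
  [1,-8,-18,14,0],
  [1,-8,-23,14,0],
  [1,-8,-23,14,0],
  [1,-8,-23,14,0],
])

```text
time_s: 12.42
ee_pos: [0.422, -0.276, 0.3929]
eef_rot: [-3.141, 0.0, 0.226]
force: [0.2, 0.0, -0.3]
grip_width: 0.0007
grip_force: 0.0
```

```bash
python3 - <<'E'
from h import *
s=snap('side','s6'); t=snap('top','t6'); s0=load('side0'); t0=load('top0'); print(s['obs']['time_s'],np.round(s['obs']['force'],2))
f=lambda c,x,y,w,h,k: cv2.resize(c['image'][y:y+h,x:x+w],None,fx=k,fy=k,interpolation=cv2.INTER_CUBIC)
H=np.zeros((600,800,3),np.uint8)
for i,(a,b) in enumerate(((s0,t0),(s,t))):
    p=f(a,255,170,160,130,2.3); q=f(b,245,180,200,170,1.75); H[:p.shape[0],i*400:i*400+p.shape[1]]=p; H[300:300+q.shape[0],i*400:i*400+q.shape[1]]=q
cv2.imwrite('pics/m6.png',H[:,:,::-1])
E
```

```text
12.425 [ 0.23  0.02 -0.33]
```

View pics/m6.png

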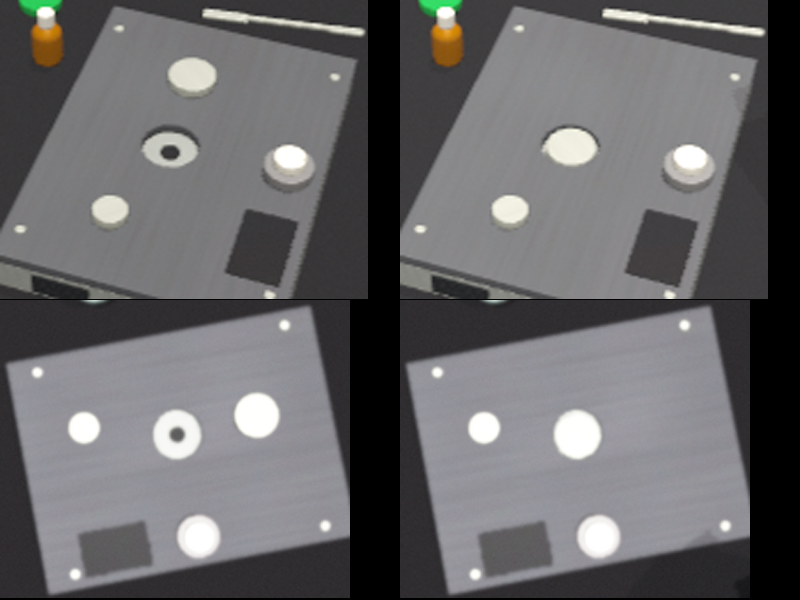

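The before and after crops show the disc flush in the recess. The small disc and the surroundings haven't moved, the button is back out, and the arm is clear.

```bash
python3 -c "
from station import ctrl
print(ctrl.hand_in())"
```

```text
the job is handed in; nothing more can be done
None
```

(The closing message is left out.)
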